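Short-spin hold on a mini centrifuge

TASK

Give the samples a short spin: set the loose lid on the mini centrifuge with its two lugs through the two gaps in the collar until it is fully down, then twist it clockwise half way, so that its rim tabs point at the small ribs on the deck. Stop there, short of the sprung catches (it must not click past them, that would lock it), and finish still gripping the lid there against its return spring, without letting go. Leave the vial, the carton and the gauze where they are.

Things in the scene. Friction and masses are not known exactly. Their poses are not given: they have to be found in the camera images.
- collar (a point): Centre of the grey collar of the mini centrifuge (white round housing fixed to the table), on its axis, level with its flat deck: radius 68 mm, 56 mm above the table. x, y, z are the housing's axes, z up; -x points to its control panel (reaches 89 mm from the axis, 40 mm high). The collar's round hole has radius 32 mm; its lip is 6 mm thick, with two gaps for the lid's lugs.
- gap (a point): Middle of one gap in the collar's lip, at deck level, 38 mm from the axis along the housing's +x; the other gap is opposite, along -x. Each is 22 mm wide and reaches out to radius 43 mm. Lugs put down through the gaps can turn clockwise (seen from above) under the lip; counter-clockwise is blocked.
- half_mark (a point): Same point as the collar point, but its x axis (and its opposite) points at the two small black ribs on the deck that mark the half-way position: 0.6 rad clockwise, seen from above, from the two gaps. The lid is half-turned when its x axis, either way round, lies along this x axis.
- nose (a point): Inner tip of one of two sprung steel noses (49 mm from the axis, 1.05 rad clockwise of each gap, at the height of the tabs of the seated lid), on grey catch posts at radius 59 to 68 mm, 15 mm higher than the deck. A tab meets the nose when the lid is turned 0.9 rad from the gaps and clicks past beyond 1.05 rad: too far.
- ring (a joint): Turn of the sprung steel ring inside the collar, rad, 0 at rest, growing clockwise seen from above, limit 1.15. The lugs of the seated lid push it after about 0.12 rad of free play: about 0.48 at the half-way mark, about 0.93 at the click. Its spring turns the lid back when let go: 0.05 N m at rest, 0.09 N m at the mark.
- lid_grip (a point): Middle of the upright grip bar on the loose grey lid (about 140 g). Bar: 56 mm long along the lid's x, 12 mm thick along y, its top 22 mm above this point; the top of the lid's disc (radius 46 mm, 7 mm thick) is 22 mm below. Lid on the table: this point is 47 mm up. Lid fully down in the collar, disc on the deck: 29 mm above the deck. The lid is alike after half a turn.
- lug (a point): Outer end of one of the two lugs under the lid, on the lid's +x and -x: 14 mm wide, out to radius 38 mm, 7.5 mm high, their tops 8.5 mm below the disc, on a round plug of radius 30 mm with a bevelled foot, 18 mm deep below the disc. Either lug fits either gap.
- tab (a point): Outer end of one of the two small round tabs on the rim of the lid's disc, on the lid's +x and -x, 52.5 mm from its axis, straight above the lugs and in line with the grip bar.
- vial_mid (a point): Middle of a standing sample vial with a screw cap (23 mm diameter, 72 mm tall), a bystander.
- lancets: Small carton (86 x 54 x 40 mm), a bystander; origin at the centre of its underside.
- gauze_b: Flat stack of gauze pads (80 x 80 x 12 mm), a bystander; origin at the centre of its underside.
Not all that is in view belongs to the job. There is more than one size of the part that bears lid_grip; the job needs the larger.

How it is judged:
By the outcome, as a careful person would: the job done as asked, in the order asked, and still so for the second after the job is handed in, while the arm keeps its last pose, push and grip.
It also fails if it takes over 42 s, if anything falls off the work surface, if the arm or the gripper's body presses on something with over 40 N, if the wrist force passes 120 N, or if a joint passes its speed limit or range.

ROBOT

A 6-joint arm with a two-finger parallel gripper is mounted at the origin on a cart in front of the work surface, level with it; the furniture and walls round the work are solid. World frame = base frame: x ahead of the robot, y to its left, z up, the work surface at z = 0. Lengths are in m, angles in rad, forces in N, time in s.
With the tool pointing down it reaches from about 0.275 to 0.85 m from the base axis. Payload 5.2 kg.
Tool frame: the origin (TCP) lies on the centre line of the jaws, within the pads' length; the fingertips stand 22 mm ahead of it and the grasp point (between the pads) lies 3 mm ahead of it; z points along the fingers, x is the direction in which the jaws open and shut, and the axes are right-handed (so a half turn about z gives the same grasp; the last joint's range is limited). The gripper opens to 85 mm and grips with 20 to 120 N. Pads are 22 mm wide; open, the fingers measure 114 mm over their backs; the gripper's body (76 mm by 85 mm) begins 54 mm behind the grasp point. The pads swing forward as they close: fully open they stand 13 mm farther back than shut.
Start: joints at [1.094, 0.259, 1.535, -0, 1.348, -0.203], TCP at [0.149, 0.53, 0.253] pointing down, gripper open.
Joint ranges: [-3.14, 3.14], [-0.91, 2.08], [0.19, 2.58], [-1.22, 4.36], [0.22, 2.71], [-3.12, 3.12]. Speed limits (rad/s): [2.57, 2.57, 3.14, 3.14, 3.14, 3.14].

INTERFACE

Orientations are given as a 3x3 rotation matrix whose columns are the frame's x, y, z axes.
In Python, from workcell import r gives the robot as it stands.
- The arm moves only by the shell command python3 -m creep 'ROWS' [OPENING]. ROWS is a JSON object of lists of equal length, an entry for each row: "linear": the shift along the tool's x, y, z in cm, a list of three; "turn": the turn, a rotation vector about the tool's x, y, z in degrees, a list of three. A call has 1 to 10 rows; each row is the pose to reach, as a shift and turn from the pose measured when the call began, along the tool's axes at that moment; what a row does not reach only later rows make up. A row lasts 1/8 s, in which the tool goes at most 62.5 mm and 10.7 degrees, less where a joint would pass 70% of its speed; a pose out of reach is approached as far as the arm can. A call with a gripper value outside its range is refused whole. OPENING is the opening, from -1 (shut) to 1 (fully open), so that 0 is half open, set as the call begins (- or left out, the last holds). The fingers move at their own pace and stop on an object; the grip force is fixed at half the most. Time passes only in rows, so rows that repeat a pose let the fingers close. It gives the time, the measured TCP pose, the force and the opening at its end, in the units of the state.
- r.observe(): the state, without advancing time (a new reading comes with each control period).
- r.camera(name): name is "scene" or "side" or "wrist"; returns a dict with "color" (384x512x3 uint8, red, green, blue), "camera_matrix" (3x3 intrinsics, pixels), "xyz" and "rotation" of the camera in the world; the wrist camera has in their place "T_tool_cam" (4x4, takes a point from camera to tool coordinates, whose origin is the TCP and whose axes are the tool frame's). Camera axes: x right, y down, z forward; pixel columns grow to the right and rows downward; lengths in m; the calibration is good to about 2 mm. A picture is of the moment at which its call begins: read the wrist's pose just before it. There is no depth.
- r.hand_in(): hands the job in, once; it reports no verdict.
Trained networks look in the newest picture that a camera, given by its name, has taken for a name from the list of things; names that differ only in an ending like _2 or _b are one class to them, and where a whole thing is asked for, a point or a joint stands for the part that bears it (a point fixed in the world has none). Each returns a list of dicts, best first, with "p" (0 to 1); they miss things now and then, are a little off and sometimes report something else, mostly with a low value. They report only what shows in the picture. A call takes as long as a camera call. They do not tell look-alikes from the thing itself.
- r.find_in(camera, label): "position" ([column, row] in pixels, amid what is visible of it).
The state is a dict: "time_s": time; "joint_positions": joint angles; "joint_vel": joint speeds; "effort": joint torques, N m; "tcp_pos": TCP position; "tcp_rot": TCP orientation; "force": force on the tool from outside, world axes, zero at the start; "moment": the same for the moment, N m; "width": finger opening in m.
Only numpy, scipy, OpenCV 4.12 (cv2) and the standard library are available. Lean on these libraries where they do the work, as an engineer would, in place of code of your own. Each camera call takes 0.05 s, during which the arm holds its last target.

## Working session

There is one attempt and no reset: what is moved stays moved. The work goes in short steps, Python scripts to look and compute and a shell command to move; the robot and the scene stay as the last step left them, time stands still between calls to the robot, and variables do not carry over. Pictures are saved under pics/ and viewed, and the job is handed in when it is done.

```bash
ls; mkdir -p pics; cat > h.py <<'E'
from workcell import r
import cv2,numpy as np
def snap(n,f):
    s=r.observe(); c=r.camera(n); cv2.imwrite(f'pics/{f}.png',c['color'][:,:,::-1])
    if n=='wrist':
        T=np.eye(4);T[:3,:3]=s['tcp_rot'];T[:3,3]=s['tcp_pos'];T=T@np.array(c['T_tool_cam'])
    else:
        T=np.eye(4);T[:3,:3]=c['rotation'];T[:3,3]=c['xyz']
    return T,np.array(c['camera_matrix']),c['color']
def ray(T,K,p):
    d=T[:3,:3]@np.linalg.inv(K)@np.array([p[0],p[1],1.]); return T[:3,3],d/np.linalg.norm(d)
def onz(T,K,p,z):
    o,d=ray(T,K,p); return o+d*(z-o[2])/d[2]
def proj(T,K,X):
    q=K@(T[:3,:3].T@(np.array(X)-T[:3,3])); return q[:2]/q[2]
def tri(rays):
    A=0;b=0
    for o,d in rays:
        P=np.eye(3)-np.outer(d,d);A=A+P;b=b+P@o
    X=np.linalg.solve(A,b); return X,[np.linalg.norm((np.eye(3)-np.outer(d,d))@(X-o)) for o,d in rays]
E
python3 - <<'E'
from h import *
np.set_printoptions(precision=4,suppress=True)
s=r.observe();print(s)
for n in ['scene','side','wrist']:
    T,K,_=snap(n,n+'0');print(n,T,K)
    for l in ['collar','gap','half_mark','nose','lid_grip','lug','tab','vial_mid','lancets','gauze_b']:
        print(l,[(np.round(d['position']).tolist(),round(d['p'],2)) for d in r.find_in(n,l)][:5])
E
```

```text
pics
{'time_s': 0.0, 'joint_positions': array([ 1.0942,  0.2593,  1.5361, -0.    ,  1.348 , -0.2028]), 'joint_vel': array([-0.0013, -0.001 , -0.0003, -0.0024,  0.0007, -0.0012]), 'effort': array([ -0.0005, -44.6035, -29.0568,  -0.0003,   0.0119,   0.    ]), 'tcp_pos': array([0.1485, 0.5291, 0.2525]), 'tcp_rot': array([[ 0.2704,  0.9627, -0.0008],
       [ 0.9627, -0.2704, -0.0016],
       [-0.0018, -0.0003, -1.    ]]), 'force': array([-0.1685,  0.4158, -0.1637]), 'moment': array([ 0.0654, -0.0446, -0.0093]), 'width': 0.08535341629333754}
scene [[ 0.4244 -0.41    0.8074 -0.1805]
 [-0.9054 -0.1794  0.3848 -0.5425]
 [-0.0129 -0.8943 -0.4473  0.4503]
 [ 0.      0.      0.      1.    ]] [[347.6563   0.     259.0096]
 [  0.     347.6563 190.7365]
 [  0.       0.       1.    ]]
collar [([192.0, 192.0], 0.91)]
gap [([194.0, 190.0], 0.84)]
half_mark [([194.0, 191.0], 0.97)]
nose [([192.0, 190.0], 0.66)]
lid_grip [([324.0, 221.0], 0.92), ([277.0, 213.0], 0.88)]
lug [([324.0, 222.0], 0.74), ([276.0, 213.0], 0.57)]
tab [([324.0, 224.0], 0.87), ([274.0, 212.0], 0.59)]
vial_mid [([274.0, 173.0], 0
[... 333 characters left out ...]
 0.8)]
gap [([264.0, 283.0], 0.68)]
half_mark [([264.0, 283.0], 0.62)]
nose [([259.0, 282.0], 0.92)]
lid_grip [([268.0, 172.0], 0.79), ([267.0, 198.0], 0.65)]
lug [([267.0, 199.0], 0.63)]
tab [([268.0, 173.0], 0.88), ([266.0, 197.0], 0.63)]
vial_mid [([175.0, 214.0], 0.87)]
lancets [([198.0, 172.0], 0.72), ([263.0, 283.0], 0.26)]
gauze_b [([349.0, 243.0], 0.88)]
wrist [[ 0.2691  0.9175  0.293   0.0741]
 [ 0.9631 -0.2565 -0.0813  0.551 ]
 [ 0.0006  0.3041 -0.9526  0.3724]
 [ 0.      0.      0.      1.    ]] [[268.8843   0.     257.5937]
 [  0.     268.8843 193.1706]
 [  0.       0.       1.    ]]
collar []
gap []
half_mark []
nose []
lid_grip []
lug []
tab []
vial_mid []
lancets []
gauze_b []
```

```bash
python3 - <<'E'
import cv2
for n in ['scene','side']:
    i=cv2.imread(f'pics/{n}0.png'); cv2.imwrite(f'pics/{n}0b.png',cv2.resize(i,(800,600),interpolation=cv2.INTER_CUBIC))
E
```

```text
(no output)
```

View pics/scene0b.png

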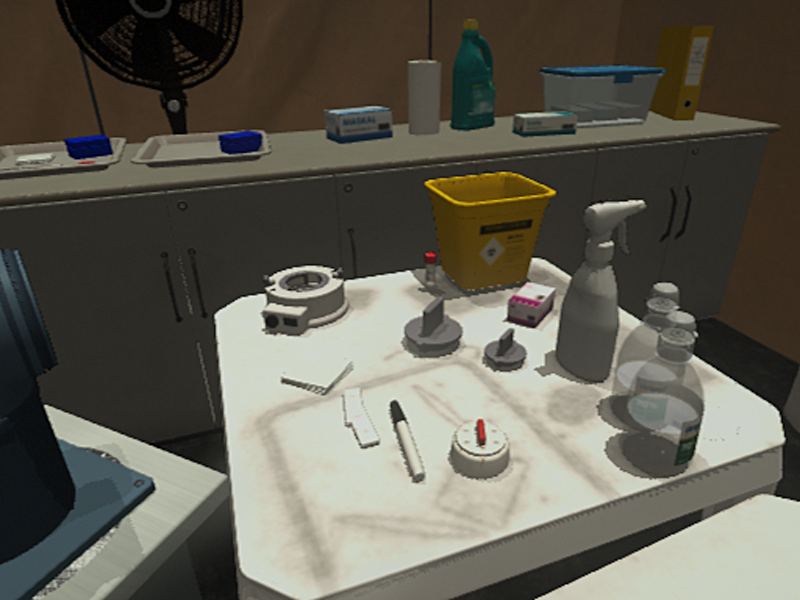

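View pics/side0b.png

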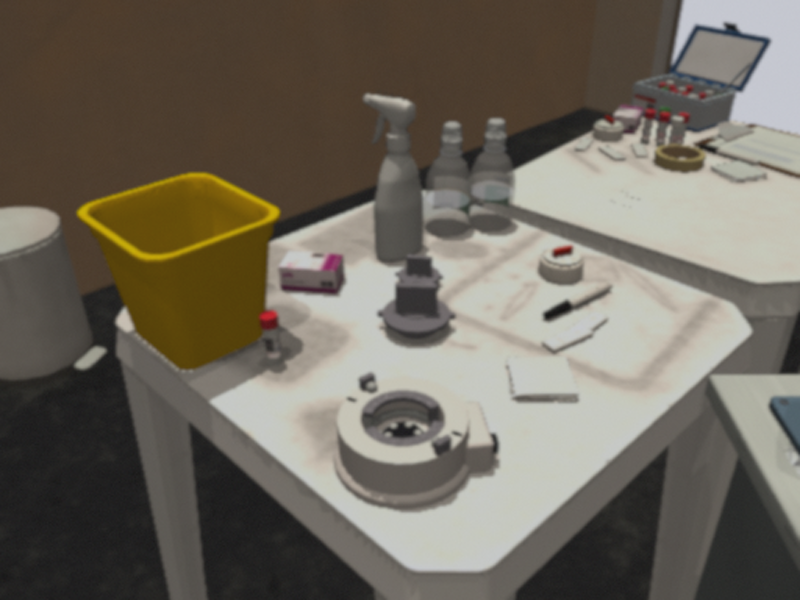

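View pics/wrist0.png

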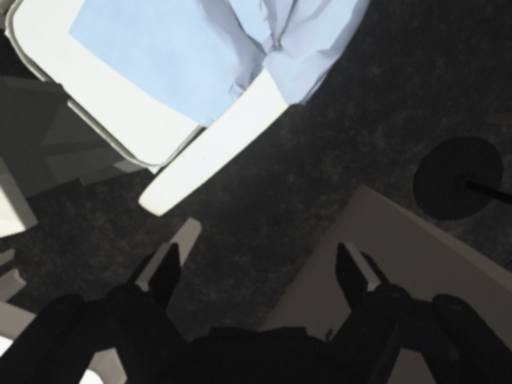

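Two lids. In the scene picture (512 px) they are at (277,213) and (324,221); in the side picture, at (267,198) and (268,172). The first of each pair looks larger. I'll triangulate and check an enlarged crop.

```bash
python3 - <<'E'
from h import *
np.set_printoptions(precision=4,suppress=True)
C=r.camera
Ts,Ks,a=snap('scene','sc1');Td,Kd,b=snap('side','sd1')
P={'bigL':((277,213),(267,198)),'smallL':((324,221),(268,172)),'collar':((192,191),(264.5,283.5)),'vial':((274,173),(175,214)),'lanc':((341,192),(198,172)),'gauze':((204,238),(349,243))}
for k,(p,q) in P.items(): print(k,*tri([ray(Ts,Ks,p),ray(Td,Kd,q)]))
def crop(i,x,y,w,h): return cv2.resize(i[y:y+h,x:x+w,::-1],(400,300),interpolation=cv2.INTER_CUBIC)
cv2.imwrite('pics/crop1.png',np.vstack([np.hstack([crop(a,245,185,104,78),crop(b,205,160,112,84)]),np.hstack([crop(a,150,160,92,69),crop(b,205,230,124,93)])]))
E
```

```text
bigL [ 0.5045 -0.2658  0.0222] [np.float64(0.0027220054925297874), np.float64(0.0027220054925296915)]
smallL [ 0.5041 -0.3809  0.0245] [np.float64(0.0013259509143634372), np.float64(0.0013259509143634257)]
collar [ 0.5122 -0.007   0.0235] [np.float64(0.0013077188472900376), np.float64(0.0013077188472900708)]
vial [ 0.6838 -0.1807  0.0406] [np.float64(0.001021170858741043), np.float64(0.0010211708587410514)]
lanc [ 0.6661 -0.3822  0.0245] [np.float64(0.0018722636354013514), np.float64(0.001872263635401326)]
gauze [ 0.354  -0.1448  0.0032] [np.float64(0.004130160181184517), np.float64(0.004130160181184462)]
```

View pics/crop1.png

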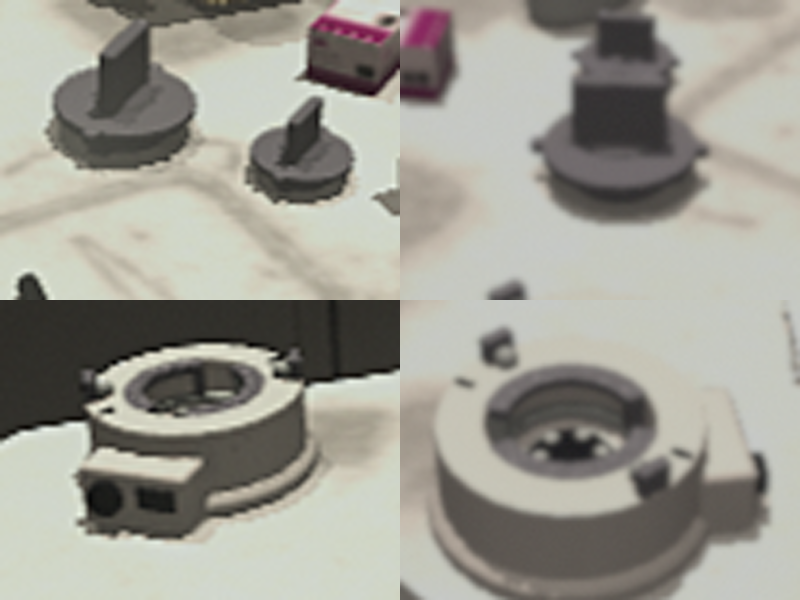

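The crop confirms it. The larger lid, at scene (277,213) and side (267,198), is at about (0.505, -0.266). The other, near y=-0.38, is clearly the small decoy. Next I move over the collar to look with the wrist camera.

```bash
python3 -m creep '{"linear":[[-4.1,4.7,-0.2],[-8.2,9.4,-0.4],[-12.3,14.1,-0.6],[-16.4,18.8,-0.8],[-20.5,23.5,-1.0],[-24.6,28.2,-1.2],[-28.7,32.9,-1.4],[-32.8,37.6,-1.6],[-36.9,42.3,-1.8],[-41,47,-2]],"turn":[[0,0,-2],[0,0,-4],[0,0,-6],[0,0,-8],[0,0,-10],[0,0,-12],[0,0,-13],[0,0,-14],[0,0,-15],[0,0,-16]]}'; python3 -m creep '{"linear":[[0,0,0],[0,0,0]],"turn":[[0,0,0],[0,0,0]]}'
python3 - <<'E'
from h import *
np.set_printoptions(precision=4,suppress=True)
s=r.observe();print(s['time_s'],s['tcp_pos'],s['tcp_rot'],s['joint_positions'],s['joint_vel'])
T,K,_=snap('wrist','w1');np.savez('w1.npz',T=T,K=K)
for l in ['collar','gap','half_mark','nose']:
    for d in r.find_in('wrist',l): print(l,d['position'],d['p'],onz(T,K,d['position'],.056))
i=cv2.imread('pics/w1.png');cv2.imwrite('pics/w1b.png',cv2.resize(i,(800,600),interpolation=cv2.INTER_CUBIC))
E
```

```text
time_s: 3.0
tcp_pos: [0.4912, 0.0057, 0.2737]
tcp_rot: [[-0.006, 1.0, 0.001], [1.0, 0.006, 0.0], [0.0, 0.001, -1.0]]
force: [0.6, 1.3, -0.0]
width: 0.0853
time_s: 3.25
tcp_pos: [0.4909, 0.0057, 0.2733]
tcp_rot: [[-0.004, 1.0, -0.0], [1.0, 0.004, 0.001], [0.001, -0.0, -1.0]]
force: [0.1, -0.2, -0.0]
width: 0.0853
3.25 [0.4909 0.0057 0.2733] [[-0.0042  1.     -0.0002]
 [ 1.      0.0042  0.0008]
 [ 0.0008 -0.0002 -1.    ]] [-0.2166  0.1381  1.6374  0.0007  1.3665 -1.7917] [ 0.0348 -0.0164  0.0181  0.0016 -0.0017  0.0008]
collar [245.7, 184.2] 0.59 [ 0.5087 -0.0088  0.056 ]
gap [246.1, 187.1] 0.7 [ 0.5126 -0.0083  0.056 ]
half_mark [243.3, 187.2] 0.97 [ 0.5127 -0.012   0.056 ]
nose [245.4, 185.1] 0.92 [ 0.5099 -0.0092  0.056 ]
```

View pics/w1b.png

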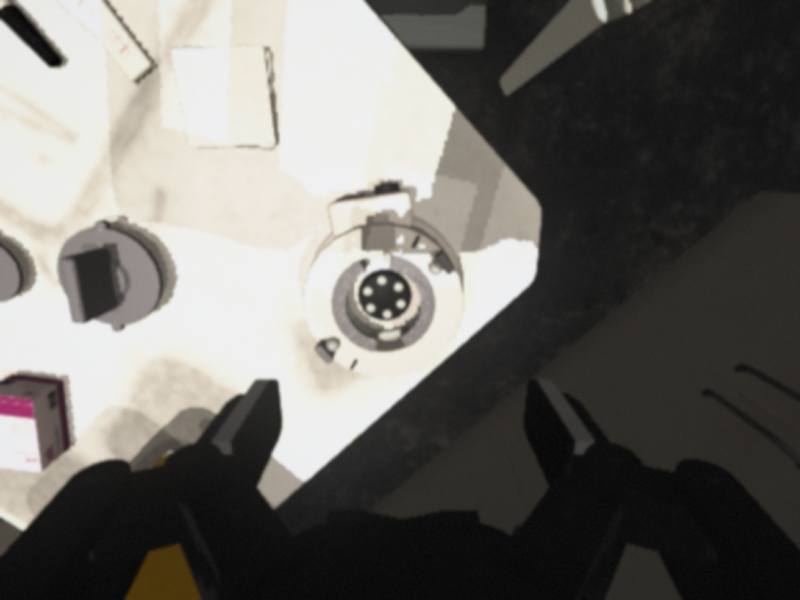

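```bash
python3 - <<'E'
from h import *
z=np.load('w1.npz');T,K=z['T'],z['K']
i=cv2.imread('pics/w1.png')
c=np.array([.512,-.009,.056])
s=6;x0,y0=185,105
o=cv2.resize(i[y0:y0+100,x0:x0+130],None,fx=s,fy=s,interpolation=cv2.INTER_CUBIC)
o2=o.copy()
a=np.linspace(0,2*np.pi,200)
for rr in (.032,.043,.068):
    p=np.array([proj(T,K,c+[rr*np.cos(t),rr*np.sin(t),0]) for t in a]); p=((p+.5-[x0,y0])*s).astype(int)
    cv2.polylines(o2,[p],True,(0,0,255),1)
cv2.imwrite('pics/w1c.png',o2);cv2.imwrite('pics/w1d.png',o)
E
```

```text
(no output)
```

View pics/w1c.png

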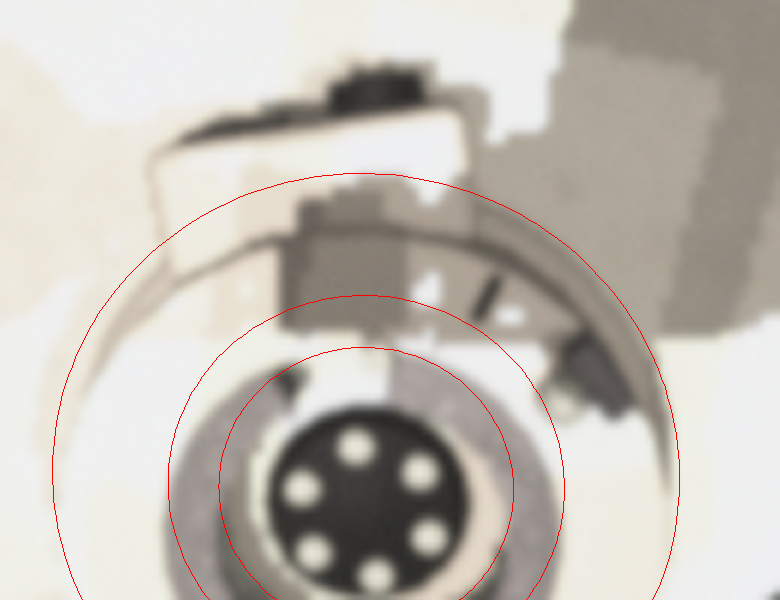

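View pics/w1d.png

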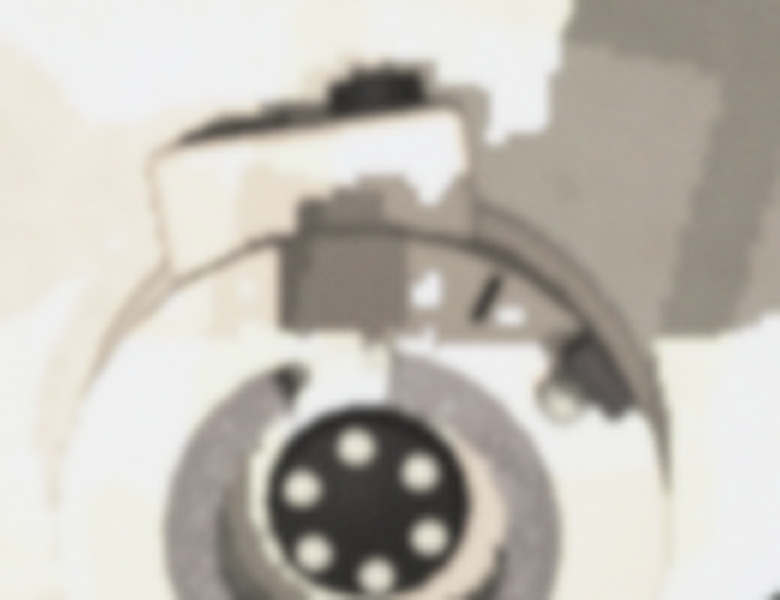

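```bash
cat > ov.py <<'E'
from h import *
import sys
def ov(f,T,K,c,th,x0,y0,w,h,s,out,dz=0.0):
    i=cv2.imread(f'pics/{f}.png');c=np.array(c)
    o=cv2.resize(i[y0:y0+h,x0:x0+w],None,fx=s,fy=s,interpolation=cv2.INTER_CUBIC)
    q=lambda X:tuple(((proj(T,K,X)+.5-[x0,y0])*s).astype(int).tolist())
    R=lambda rr,t,z=0:c+[rr*np.cos(t+th),rr*np.sin(t+th),z]
    for rr in (.032,.043,.068):
        cv2.polylines(o,[np.array([q(R(rr,t)) for t in np.linspace(0,2*np.pi,200)])],True,(0,0,255),1)
    for k in (0,np.pi):
        cv2.line(o,q(R(.03,k)),q(R(.045,k)),(255,0,0),1)
        cv2.line(o,q(R(.05,k-.6)),q(R(.066,k-.6)),(0,160,0),1)
        cv2.circle(o,q(R(.049,k-1.05,.004)),4,(255,0,255),1)
        for sg in (1,-1):
            b=np.arcsin(11/38.)*sg
            cv2.line(o,q(R(.034,k+np.arcsin(.011/.034)*sg)),q(R(.043,k+np.arcsin(.011/.043)*sg)),(255,128,0),1)
    cv2.imwrite(f'pics/{out}.png',o)
E
python3 - <<'E'
from ov import *
z=np.load('w1.npz');ov('w1',z['T'],z['K'],[.519,-.009,.056],-.05,185,130,130,110,6,'w1e')
E
```

```text
(no output)
```

View pics/w1e.png

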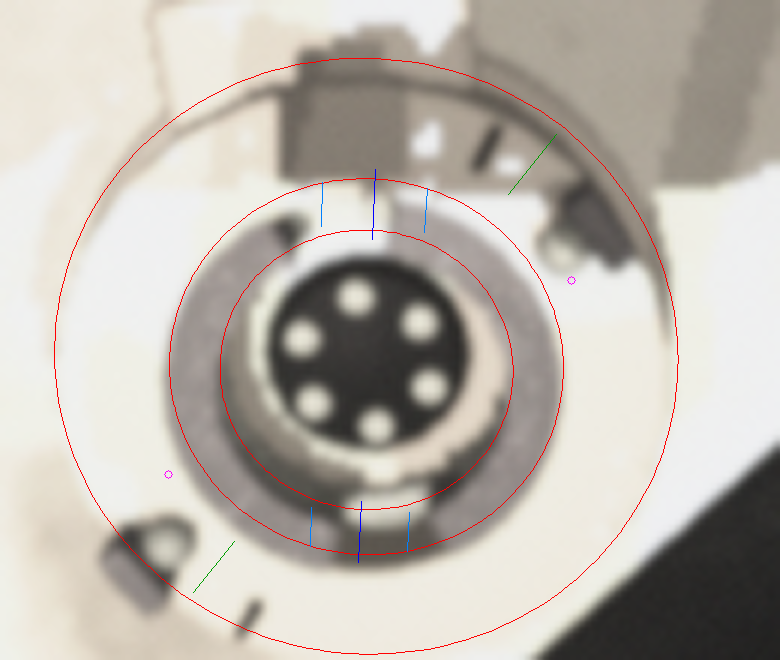

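```bash
python3 - <<'E'
from ov import *
from scipy.optimize import least_squares
z=np.load('w1.npz');T,K=z['T'],z['K']
P=lambda l:np.array(l)/6.+[185,130]-.5
deck=P([(170,133),(275,90),(380,80),(560,155),(640,230),(668,330)])
ring=P([(166,375),(560,375),(200,255),(220,500),(525,500),(530,270)])
ribs=P([(487,148),(250,618)])
gl=P([(333,563),(435,545)]); gu=P([(275,230),(388,210)])
def f(p,zz=None,full=True):
    cx,cy,th,rg,rr,zz=p[:6]; c=np.array([cx,cy,zz]);e=[]
    for q in deck: X=onz(T,K,q,zz);e.append((np.hypot(*(X-c)[:2])-.068))
    for q in ring: X=onz(T,K,q,zz);e.append(np.hypot(*(X-c)[:2])-rg)
    for k,q in enumerate(ribs):
        t=th-.6+(np.pi if k==0 else 0); X=onz(T,K,q,zz);e+=list((X-c)[:2]-rr*np.array([np.cos(t),np.sin(t)]))
    for g,t in((gl,th),(gu,th+np.pi)):
        for q,sg in zip(g,(-1,1) if g is gl else (1,-1)):
            X=(onz(T,K,q,zz)-c)[:2]; e.append(X@[-np.sin(t),np.cos(t)]-sg*.011*(1))
    return np.array(e)
for zz in (None,.056):
    if zz: s=least_squares(lambda p:f(list(p)+[zz]),[.52,-.01,.1,.043,.06])
    else: s=least_squares(f,[.52,-.01,.1,.043,.06,.056])
    print(s.x.round(4),(s.fun*1000).round(1))
ov('w1',T,K,[s.x[0],s.x[1],.056],s.x[2],185,130,130,110,6,'w1f')
E
```

```text
[ 0.5225 -0.01    0.1433  0.0437  0.0602  0.057 ] [ 0.5 -0.7 -0.6 -1.3  1.3 -0.3 -0.9 -0.4  1.8 -2.6  0.6  1.5  0.7  0.
  0.9  0.4 -1.7 -0.2  1.8 -0.5]
[ 0.5227 -0.0101  0.1433  0.0439  0.0604] [ 0.7 -0.6 -0.6 -1.2  1.5 -0.1 -0.9 -0.4  1.8 -2.5  0.7  1.4  0.8  0.
  1.   0.4 -1.8 -0.2  1.9 -0.5]
```

View pics/w1f.png

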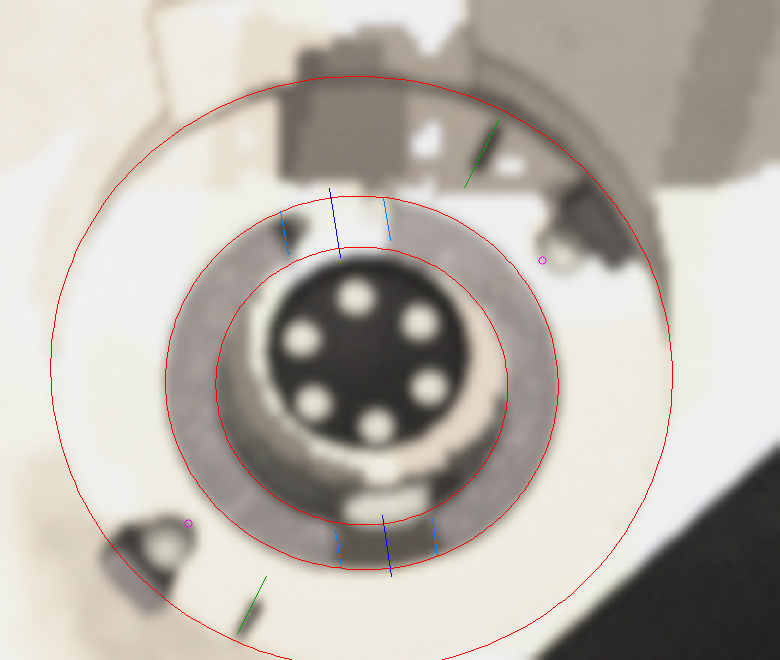

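```bash
python3 - <<'E'
from ov import *
T,K,_=snap('side','sd2');np.savez('sd.npz',T=T,K=K);ov('sd2',T,K,[.5225,-.010,.056],.143,200,225,130,90,6,'sd2o')
T,K,_=snap('scene','sc2');np.savez('sc.npz',T=T,K=K);ov('sc2',T,K,[.5225,-.010,.056],.143,155,160,80,60,8,'sc2o')
E
```

```text
(no output)
```

View pics/sd2o.png

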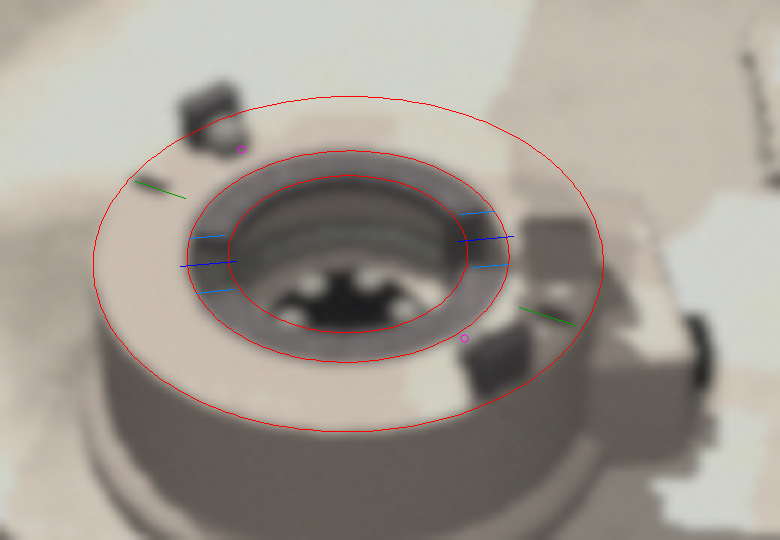

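View pics/sc2o.png

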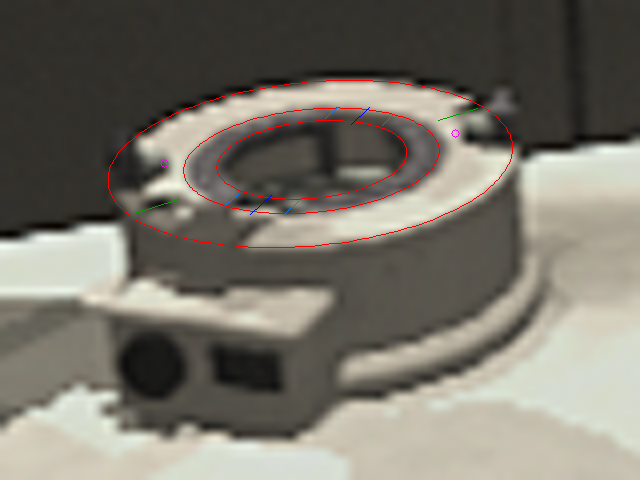

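```bash
python3 -m creep '{"linear":[[-5.4,0.2,1],[-10.8,0.4,2],[-16.2,0.6,3],[-21.6,0.9,4],[-27,1.2,5],[-27,1.2,5],[-27,1.2,5]],"turn":[[0,0,-2],[0,0,-4],[0,0,-6],[0,0,-8],[0,0,-8],[0,0,-8],[0,0,-8]]}'
python3 - <<'E'
from h import *
np.set_printoptions(precision=4,suppress=True)
s=r.observe();print(s['time_s'],s['tcp_pos'],s['tcp_rot'],s['joint_positions'])
T,K,_=snap('wrist','w2');np.savez('w2.npz',T=T,K=K)
for l in ['lid_grip','tab']:
    for d in r.find_in('wrist',l): print(l,d['position'],d['p'],onz(T,K,d['position'],.047))
i=cv2.imread('pics/w2.png');cv2.imwrite('pics/w2b.png',cv2.resize(i,(800,600),interpolation=cv2.INTER_CUBIC))
E
```

```text
time_s: 4.47
tcp_pos: [0.5048, -0.2625, 0.2237]
tcp_rot: [[-0.146, 0.989, 0.001], [0.989, 0.146, 0.001], [0.001, 0.001, -1.0]]
force: [0.2, -0.6, 0.2]
width: 0.0854
4.475 [ 0.5048 -0.2625  0.2237] [[-0.1461  0.9893  0.0008]
 [ 0.9893  0.1461  0.0011]
 [ 0.001   0.0009 -1.    ]] [-0.6763  0.3133  1.534   0.0014  1.2944 -2.3941]
lid_grip [255.4, 176.4] 0.72 [ 0.5024 -0.2646  0.047 ]
lid_grip [163.3, 158.9] 0.7 [ 0.4976 -0.3685  0.047 ]
tab [163.6, 160.2] 0.87 [ 0.499  -0.3681  0.047 ]
tab [452.8, 212.6] 0.62 [ 0.5116 -0.0271  0.047 ]
tab [257.4, 177.5] 0.61 [ 0.5033 -0.2621  0.047 ]
```

View pics/w2b.png

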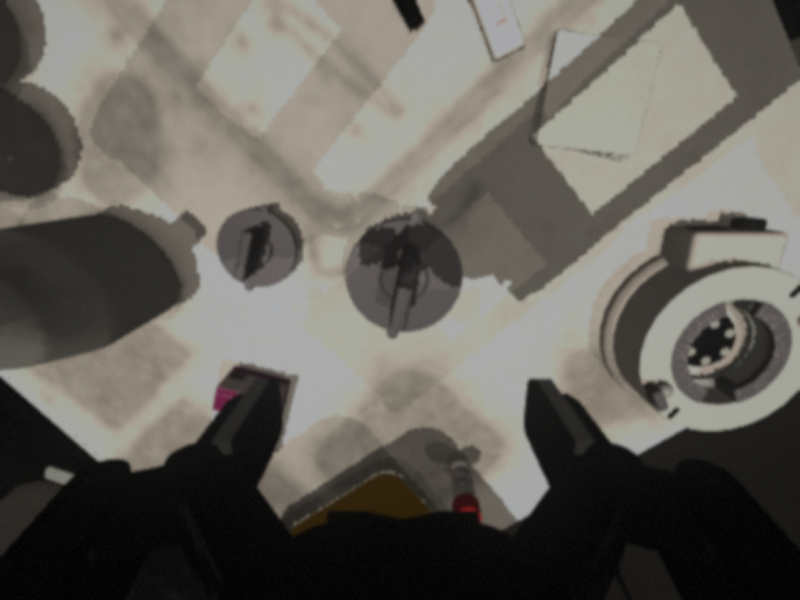

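```bash
cat > ovl.py <<'E'
from h import *
def ovl(f,T,K,c,th,x0,y0,w,h,s,out):  # c = lid_grip point
    i=cv2.imread(f'pics/{f}.png');c=np.array(c)
    o=cv2.resize(i[y0:y0+h,x0:x0+w],None,fx=s,fy=s,interpolation=cv2.INTER_CUBIC)
    o=cv2.convertScaleAbs(o,alpha=1.4,beta=10)
    q=lambda X:tuple(((proj(T,K,X)+.5-[x0,y0])*s).astype(int).tolist())
    R=lambda rr,t,z=0:c+[rr*np.cos(t+th),rr*np.sin(t+th),z]
    L=lambda a,b,z:c+[a*np.cos(th)-b*np.sin(th),a*np.sin(th)+b*np.cos(th),z]
    cv2.polylines(o,[np.array([q(R(.046,t,-.022)) for t in np.linspace(0,2*np.pi,200)])],True,(0,0,255),1)
    for k in (0,np.pi): cv2.circle(o,q(R(.0525,k,-.0255)),4,(255,0,255),1)
    for z,col in((.022,(0,255,0)),(-.022,(255,128,0))):
        cv2.polylines(o,[np.array([q(L(a,b,z)) for a,b in((.028,.006),(.028,-.006),(-.028,-.006),(-.028,.006))])],True,col,1)
    cv2.imwrite(f'pics/{out}.png',o)
E
python3 - <<'E'
from ovl import *
for n,f,b in(('w2','w2',(205,120,100,100,6)),('sd','sd2',(215,155,100,80,6))):
    z=np.load(n+'.npz');ovl(f,z['T'],z['K'],[.504,-.263,.047],-.03,*b,f+'l')
E
```

```text
(no output)
```

View pics/w2l.png

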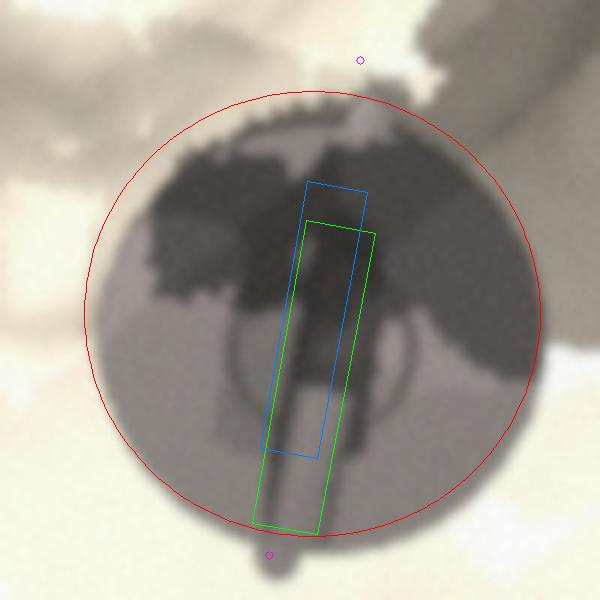

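View pics/sd2l.png

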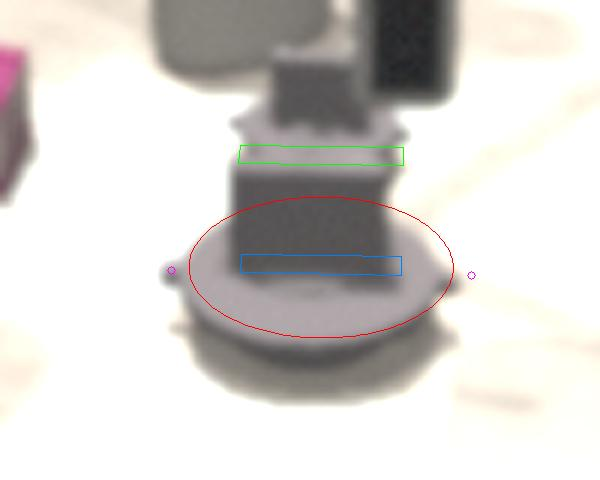

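```bash
python3 - <<'E'
from ovl import *
for n,f,b in(('w2','w2',(205,120,100,100,6)),('sd','sd2',(215,155,100,80,6)),('sc','sc2',(245,185,70,60,8))):
    z=np.load(n+'.npz');ovl(f,z['T'],z['K'],[.507,-.260,.047],-.07,*b,f+'l')
a=[cv2.imread(f'pics/{k}l.png') for k in('w2','sd2','sc2')]
a=[cv2.resize(x,(400,int(x.shape[0]*400/x.shape[1]))) for x in a]
H=max(x.shape[0] for x in a)
cv2.imwrite('pics/l3.png',np.hstack([cv2.copyMakeBorder(x,0,H-x.shape[0],0,0,0) for x in a[:2]]))
E
```

```text
(no output)
```

View pics/l3.png

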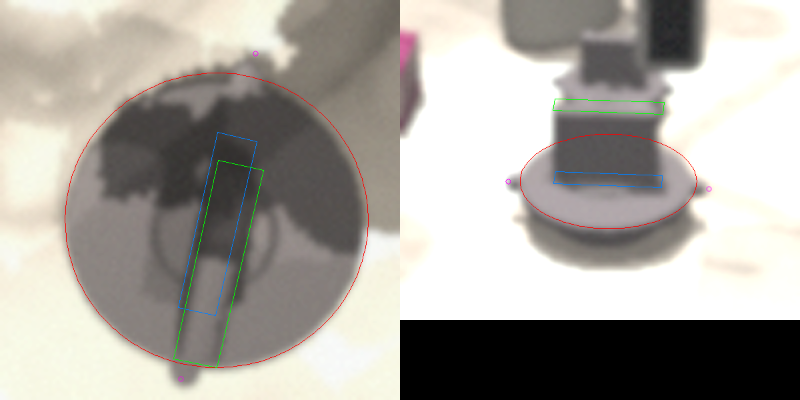

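View pics/sc2l.png

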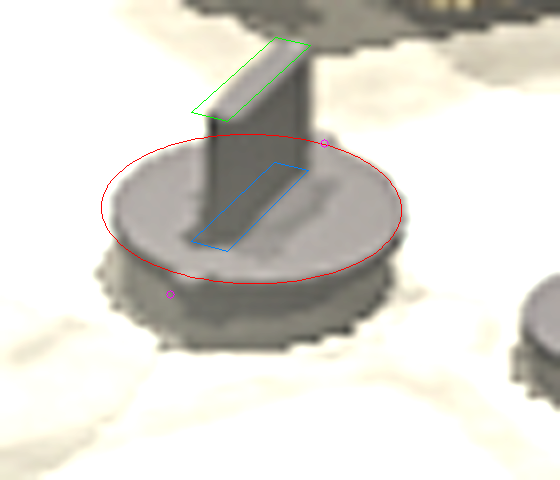

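```bash
python3 -m creep '{"linear":[[0.2,0.2,3],[0.2,0.2,6],[0.2,0.2,7.5],[0.2,0.2,7.5]],"turn":[[0,0,6],[0,0,12],[0,0,12],[0,0,12]]}'
python3 - <<'E'
from ovl import *
np.set_printoptions(precision=4,suppress=True)
s=r.observe();print(s['time_s'],s['tcp_pos'],s['tcp_rot'])
T,K,_=snap('wrist','w3');np.savez('w3.npz',T=T,K=K)
ovl('w3',T,K,[.507,-.260,.047],-.06,180,110,150,150,5,'w3l')
E
```

```text
time_s: 5.12
tcp_pos: [0.5067, -0.2584, 0.1489]
tcp_rot: [[0.058, 0.998, 0.0], [0.998, -0.058, 0.001], [0.001, 0.0, -1.0]]
force: [-0.1, -0.4, -0.2]
width: 0.0855
5.125 [ 0.5067 -0.2584  0.1489] [[ 0.0578  0.9983  0.0005]
 [ 0.9983 -0.0578  0.0011]
 [ 0.0011  0.0004 -1.    ]]
```

View pics/w3l.png

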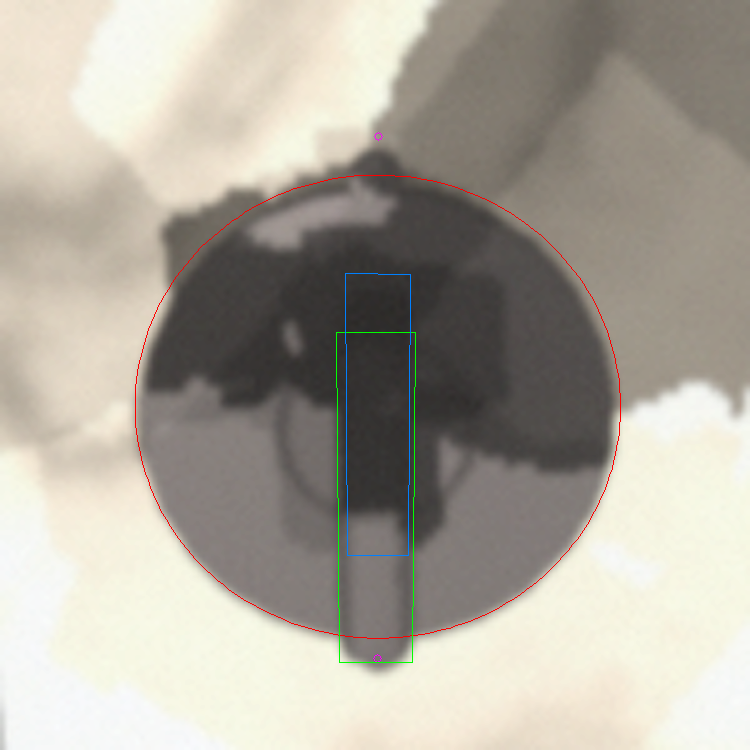

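```bash
python3 -m creep '{"linear":[[-0.15,0.05,4],[-0.15,0.05,7],[-0.15,0.05,9.3],[-0.15,0.05,9.4],[-0.15,0.05,9.4]],"turn":[[0,0,0],[0,0,0],[0,0,0],[0,0,0],[0,0,0]]}'; python3 -m creep '{"linear":[[0,0,0],[0,0,0],[0,0,0],[0,0,0],[0,0,0],[0,0,0],[0,0,0]],"turn":[[0,0,0],[0,0,0],[0,0,0],[0,0,0],[0,0,0],[0,0,0],[0,0,0]]}' -1
```

```text
time_s: 5.8
tcp_pos: [0.5089, -0.2614, 0.0575]
tcp_rot: [[0.058, 0.998, 0.004], [0.998, -0.058, -0.002], [-0.002, 0.004, -1.0]]
force: [-0.0, -0.6, 0.7]
width: 0.0857
time_s: 6.68
tcp_pos: [0.509, -0.2614, 0.0576]
tcp_rot: [[0.058, 0.998, 0.004], [0.998, -0.058, -0.002], [-0.002, 0.004, -1.0]]
force: [-1.4, 0.9, 3.5]
width: 0.0114
```

```bash
python3 -m creep '{"linear":[[0,0,-4],[0,0,-8],[5,0,-9.3],[10,0,-9.3],[15,-0.1,-9.3],[20,-0.1,-9.3],[25.1,-0.1,-9.3],[25.1,-0.1,-9.3],[25.1,-0.1,-9.3]],"turn":[[0,0,0],[0,0,0],[0,0,-3],[0,0,-6],[0,0,-9],[0,0,-11.5],[0,0,-11.5],[0,0,-11.5],[0,0,-11.5]]}'
python3 - <<'E'
from ovl import *
np.set_printoptions(precision=4,suppress=True)
s=r.observe();print(s['time_s'],s['tcp_pos'],s['tcp_rot'],s['joint_positions'],s['force'],s['moment'],s['width'])
p=s['tcp_pos'];R=s['tcp_rot'];yaw=np.arctan2(R[1,1],R[0,1])
c=p+R[:,2]*.0105
for n,b in(('wrist',(150,150,200,160,4)),('side',(170,155,170,130,4)),('scene',(130,110,120,100,6))):
    T,K,_=snap(n,n+'4');ovl(n+'4',T,K,c,yaw,*b,n+'4l')
E
```

```text
time_s: 7.8
tcp_pos: [0.5219, -0.0106, 0.1499]
tcp_rot: [[-0.143, 0.99, 0.004], [0.99, 0.143, -0.002], [-0.003, 0.003, -1.0]]
force: [-0.2, -1.3, -1.3]
width: 0.0112
7.8 [ 0.5219 -0.0106  0.1499] [[-0.1434  0.9897  0.0035]
 [ 0.9897  0.1434 -0.0022]
 [-0.0027  0.0032 -1.    ]] [-0.2334  0.3017  1.7486 -0.0015  1.0873 -1.9474] [-0.1703 -1.3131 -1.2583] [-0.0019 -0.0101  0.0271] 0.011235710902542832
```

View pics/wrist4l.png

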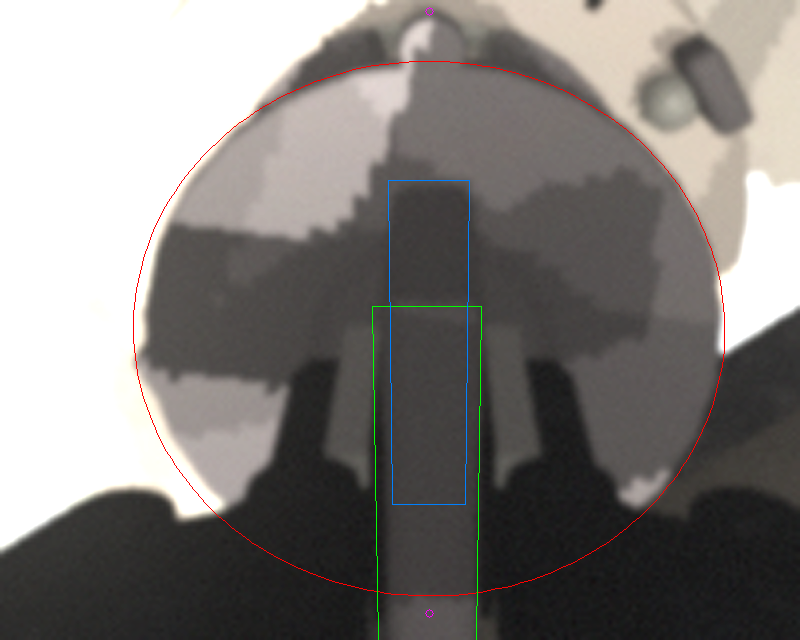

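View pics/side4l.png

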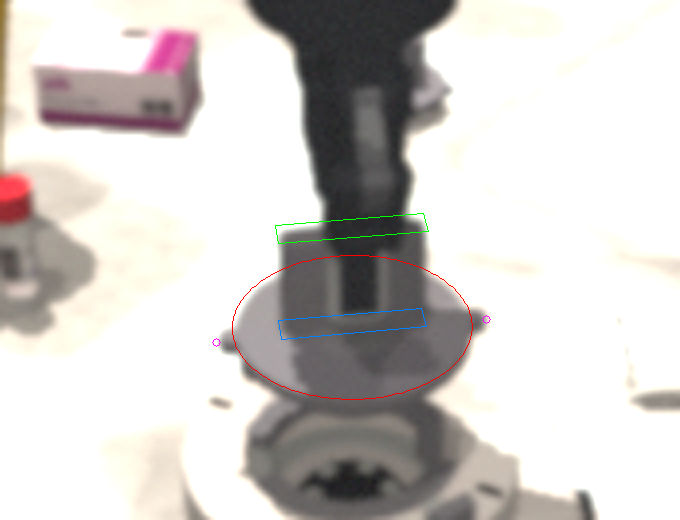

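View pics/scene4l.png

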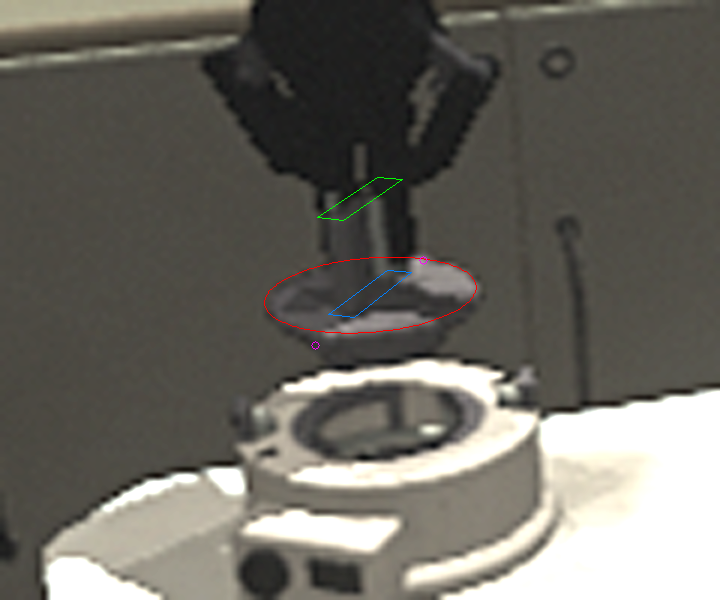

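```bash
python3 -m creep '{"linear":[[0,0.12,2],[0,0.12,2.9],[0,0.12,2.9]],"turn":[[0,0,0],[0,0,0],[0,0,0]]}'
python3 - <<'E'
from ovl import *
np.set_printoptions(precision=4,suppress=True)
s=r.observe();print(s['time_s'],s['tcp_pos'],s['force'],s['moment'])
T,K,a=snap('side','side5');T,K,b=snap('scene','scene5');
cr=lambda i,x,y,w,h:cv2.resize(i[y:y+h,x:x+w,::-1],(400,300),interpolation=cv2.INTER_CUBIC)
cv2.imwrite('pics/c5.png',np.hstack([cr(a,205,215,120,90),cr(b,150,145,88,66)]))
E
```

```text
time_s: 8.32
tcp_pos: [0.5228, -0.0123, 0.1203]
tcp_rot: [[-0.14, 0.99, 0.002], [0.99, 0.14, -0.002], [-0.002, 0.002, -1.0]]
force: [1.1, -0.7, -1.6]
width: 0.011
8.325 [ 0.5228 -0.0123  0.1203] [ 1.1395 -0.6512 -1.6201] [-0.0691  0.024   0.0196]
```

View pics/c5.png

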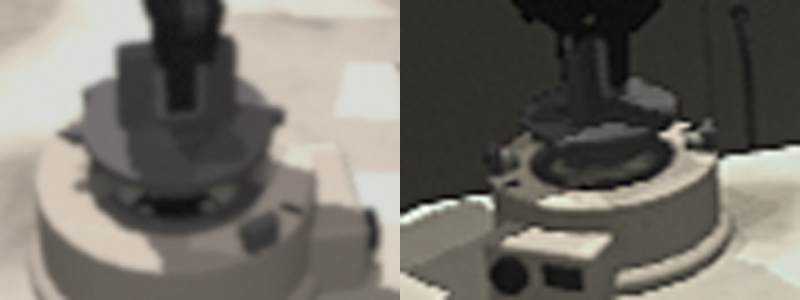

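```bash
python3 -m creep '{"linear":[[0.18,0.05,0.3],[0.18,0.05,0.7],[0.18,0.05,1.1],[0.18,0.05,1.4],[0.18,0.05,1.4]],"turn":[[0,0,0],[0,0,0],[0,0,0],[0,0,0],[0,0,0]]}'
```

```text
time_s: 9.05
tcp_pos: [0.5237, -0.0102, 0.107]
tcp_rot: [[-0.14, 0.99, 0.003], [0.99, 0.14, -0.002], [-0.002, 0.003, -1.0]]
force: [-0.2, -0.2, -0.2]
width: 0.011
```

```bash
python3 -m creep '{"linear":[[0,0,0.3],[0,0,0.6],[0,0,0.9],[0,0,1.1],[0,0,1.1]],"turn":[[0,0,0],[0,0,0],[0,0,0],[0,0,0],[0,0,0]]}'
```

```text
time_s: 9.68
tcp_pos: [0.5237, -0.0102, 0.0959]
tcp_rot: [[-0.14, 0.99, 0.003], [0.99, 0.14, -0.002], [-0.002, 0.003, -1.0]]
force: [-0.9, 0.5, -1.0]
width: 0.0114
```

```bash
python3 -m creep '{"linear":[[0,0,0.1],[0,0,0.15],[0,0,0.15]],"turn":[[0,0,0],[0,0,0],[0,0,0]]}'
python3 - <<'E'
from ovl import *
a=snap('side','side6')[2];b=snap('scene','scene6')[2]
cr=lambda i,x,y,w,h:cv2.resize(i[y:y+h,x:x+w,::-1],(400,300),interpolation=cv2.INTER_CUBIC)
cv2.imwrite('pics/c6.png',np.hstack([cr(a,205,215,120,90),cr(b,150,145,88,66)]))
print(r.observe()['force'])
E
```

```text
time_s: 10.05
tcp_pos: [0.5238, -0.0103, 0.0956]
tcp_rot: [[-0.14, 0.99, 0.004], [0.99, 0.14, -0.002], [-0.003, 0.004, -1.0]]
force: [-3.6, 0.2, 9.1]
width: 0.0113
[-3.55137364 -0.23202568  9.5163007 ]
```

View pics/c6.png

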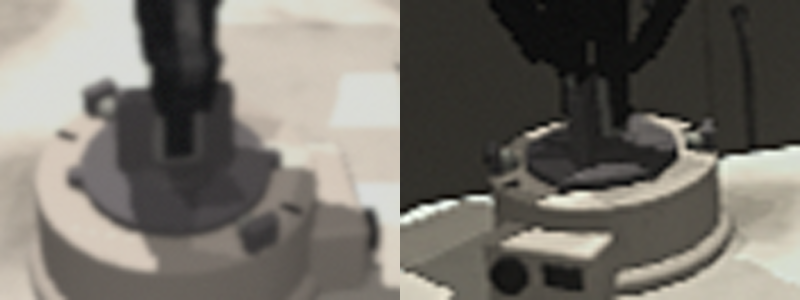

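```bash
python3 -m creep '{"linear":[[-0.01,0,0.05],[-0.02,0,0.05],[-0.03,0,0.05],[-0.04,0,0.05],[-0.04,0,0.05],[-0.04,0,0.05]],"turn":[[0,0,5],[0,0,10],[0,0,15],[0,0,20],[0,0,23],[0,0,23]]}'
python3 - <<'E'
from h import *
s=r.observe();R=s['tcp_rot'];print(np.arctan2(R[1,1],R[0,1]),s['force'],s['moment'])
E
```

```text
time_s: 10.9
tcp_pos: [0.524, -0.0109, 0.0956]
tcp_rot: [[0.257, 0.966, 0.005], [0.966, -0.257, -0.003], [-0.001, 0.005, -1.0]]
force: [-2.0, -0.3, 3.9]
width: 0.0111
-0.26020146379254433 [-1.98334991 -0.30440337  3.9063894 ] [-0.14773419  0.34630601 -0.08093005]
```

```bash
python3 -m creep '{"linear":[[-0.01,0,0.03],[-0.02,0,0.03],[-0.02,0,0.03],[-0.02,0,0.03],[-0.02,0,0.03]],"turn":[[0,0,5],[0,0,9],[0,0,11.3],[0,0,11.3],[0,0,11.3]]}'
python3 - <<'E'
from ovl import *
from ov import ov
s=r.observe();R=s['tcp_rot'];y=np.arctan2(R[1,1],R[0,1]);print(y,s['force'],s['moment'],s['joint_vel'])
for n,b in(('wrist',(120,60,200,150,4)),('side',(200,215,130,100,6)),('scene',(150,140,90,75,8))):
    T,K,_=snap(n,n+'7')
    c=np.array([.5225,-.0103,.085])
    ovl(n+'7',T,K,c,-.457,*b,n+'7l')
E
```

```text
time_s: 11.52
tcp_pos: [0.5242, -0.0112, 0.0956]
tcp_rot: [[0.44, 0.898, 0.005], [0.898, -0.44, -0.003], [-0.0, 0.006, -1.0]]
force: [-0.6, -0.4, 3.7]
width: 0.0116
-0.45611845883526864 [-0.64113284 -0.38283058  3.6971149 ] [-0.1628587   0.28107616  0.06939934] [-0.00236141  0.00034662 -0.00018855  0.00260639 -0.00011392  0.0021463 ]
```

View pics/wrist7l.png

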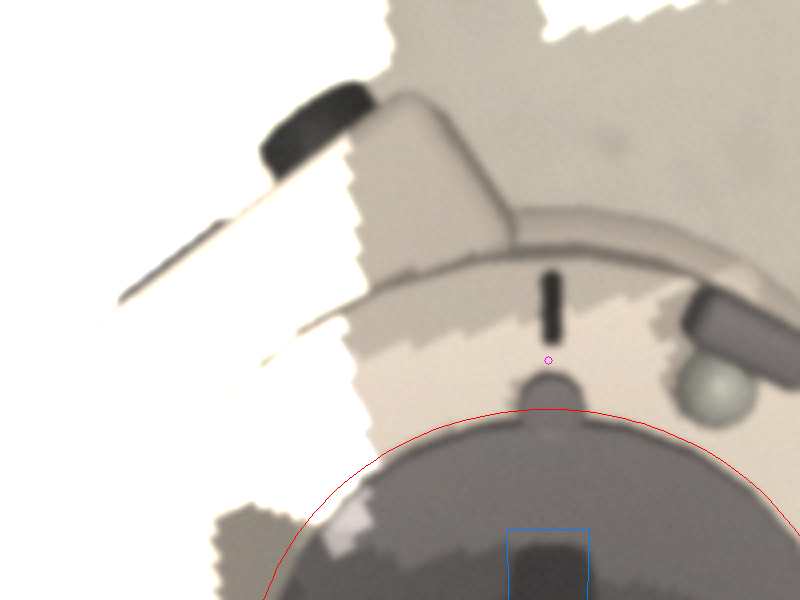

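View pics/side7l.png

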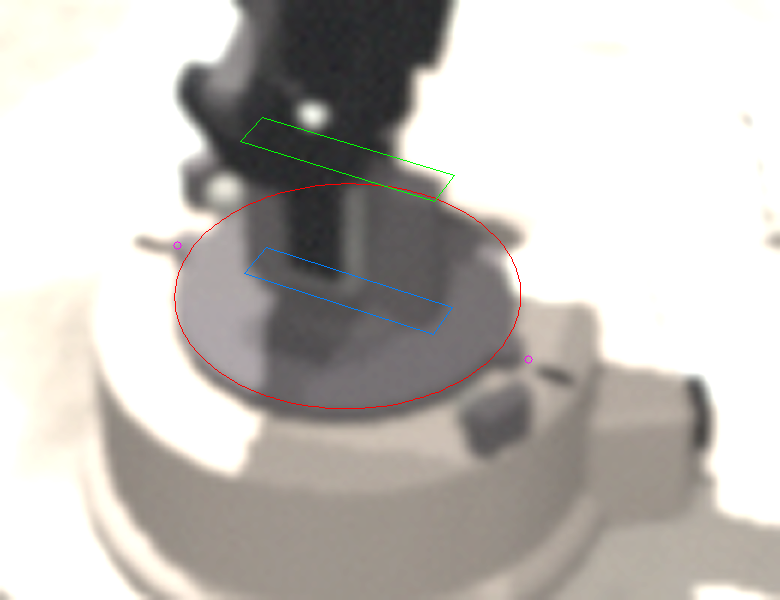

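View pics/scene7l.png

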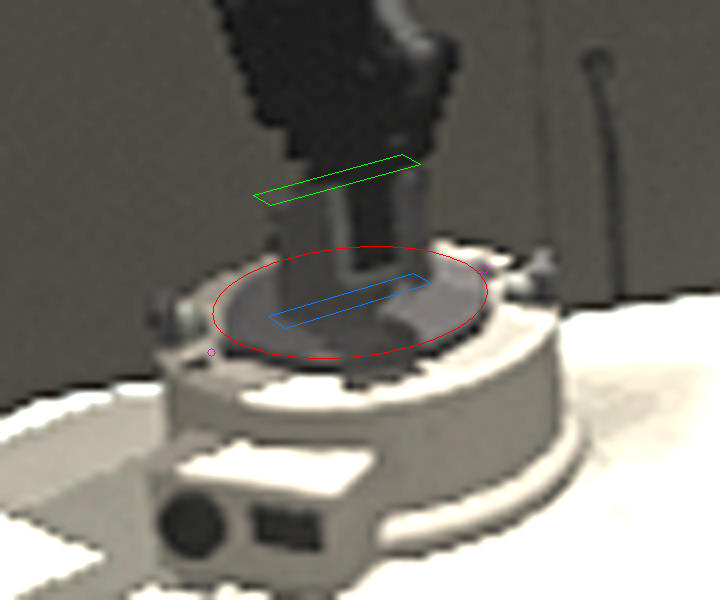

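The wrist view shows the rim tab at (552,400) pointing straight at the rib at (551,270–345). The side view shows the opposite tab, at (178,245), pointing at its rib at (155,243). Lid height hasn't changed and nothing is moving, so I'm handing in.

```bash
python3 - <<'E'
from h import *
s=r.observe();R=s['tcp_rot'];print(s['time_s'],s['tcp_pos'],np.arctan2(R[1,1],R[0,1]),s['width'],s['force'])
print(r.hand_in())
E
```

```text
11.675 [ 0.52420327 -0.01116488  0.09562114] -0.4567026145369766 0.010902674725116671 [-1.09563014 -0.25919712  5.54178974]
the job is handed in; nothing more can be done
None
```

The larger lid is seated in the collar and turned clockwise half way to the ribs. I handed in at 11.7 s with the gripper still holding it against the spring.

- **Seating:** the plug and lugs went down through the gaps without measurable resistance. The lid met the deck at the expected height, TCP z 95.6 mm, and that height did not change during the turn.
- **Angle:** the lid is at -0.457 rad, against about -0.457 rad for the half-way mark (0.6 rad clockwise of the collar angle I measured). In the wrist picture the near tab points at its rib within about 0.01 rad. In the side picture the far tab also points at its rib.
- **Catch:** the turn stopped about 0.3 rad short of where a tab would meet the sprung nose.
- **Forces at hand-in:** about 5.5 N at the wrist, with the jaws 10.9 mm apart on the bar.
- **Bystanders:** the arm's path kept clear of the vial, carton and gauze, but I did not measure their positions again at the end.
- **Disagreements:** the networks' collar centre was about 10 mm off, so I used my own fit to the wrist picture, checked against the side and scene pictures. The views also differed by 1 to 2 mm on where the lid sat in the jaws. I allowed for that, and the insertion showed no problem.

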